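# Raise the kit box flap and stow the printed fan duct in the lower tier

## Task

Raise the green flap of the black kit box by its yellow tab until it stands open, upright or leaning back. Then take the orange printed fan duct from the build sheet and set it down, without dropping it, flat on its base in the lower bay that has the orange liner. Leave the flap standing open, and leave the other prints on the sheet and the small fan in the other bay where they are.

Things in the scene. Friction and masses are not known exactly. Their poses are not given: they have to be found in the camera images.
- kitbox: Black open plastic kit box fixed to the table, 125 (x) x 225 (y) x 50 mm high, walls and floor 5 mm. A 5 mm full-height wall along x at its middle splits the lower tier into two bays, each 115 (x) x 105 (y) mm inside and 45 mm deep. Origin: centre of the underside; z up. The flap's hinge is along its +x edge, and the tab overhangs its -x wall. At the start its -x side faces the robot, give or take 0.25 rad of yaw.
- flap (a joint): Angle of the green divider flap about its hinge, rad: 0 shut (level), grows as the tab side rises, 1.57 upright, end stop 1.9 (leaning back, away from the bays). It may start ajar by up to 0.35. A friction hinge: it stays at whatever angle it is left; about 1.5 N at the tab moves it.
- flap_hinge (a point): Point on the hinge axis at mid width: 60 mm towards +x of the kit box's origin and 55 mm above the table. The axis lies along the kit box's y. Its frame turns with the flap: -x points from the hinge to the tab, z is its upper side. The flap is a 5 mm plate reaching 124 mm from the hinge, with 12 mm dividers; raised, its tab is up to 226 mm above the table.
- flap_tab (a point): Centre of the round bar that ends the yellow tab, 164 mm from the hinge axis in the plane of the flap. The bar is 14 mm in diameter and 30 mm long along the kit box's y; the tab between bar and flap is 30 mm wide and 7 mm thick and sticks out 40 mm before the flap's edge, free on both sides and beneath (47 mm to the table when shut). Gripped on its two 30 mm-apart ends it can pivot between the fingers as the flap turns.
- duct: Orange printed fan duct to be stowed, 35 to 70 g. Base plate 60 (x) x 36 (y) x 6 mm; on it a block 40 (x) x 30 (y) mm, centred 4 mm towards -x, whose top is 36 mm above the underside; a sloping snout on the +x side. A black disc on top marks the fan mouth. Origin: centre of the underside; z up. Best held across the 30 mm faces of the block (along its y).
- liner_orange: Orange flat liner, 113 (x) x 103 (y) x 3 mm, on the floor of the bay where the duct belongs; which of the two bays varies. Origin: centre of its underside, 5 mm above the table (its top 8 mm above the table, 42 mm below the rim of the box); axes as the kit box's. Hidden from above while the flap is shut.
- liner_grey: Grey liner of the same size in the other bay. Origin: centre of its underside, 5 mm above the table; axes as the kit box's.
- fan: Small black fan, 40 x 40 x 20 mm, already stowed in the bay with the grey liner; leave it. Origin: centre of the underside.
- sheet: Dark brown build sheet fixed to the table, 200 (x) x 250 (y) x 3 mm, with a small pull lip on its -x side; the three prints stand on it. Origin: centre of the underside.
- bracket: Black printed L bracket, 50 x 34 x 40 mm, on the sheet; leave it. Origin: centre of the underside.
- knobprint: Blue printed knob, 48 mm in diameter and 30 mm high, on the sheet; leave it. Origin: centre of the underside.
Things that resemble listed ones, but are neither listed nor needed, are in the scene too. Of the things like the duct, leave any that is turquoise; of the rest the smaller one is meant.

How it is judged:
By the outcome, as a careful person would: the job done as asked, in the order asked, and still so for the second after the job is handed in, with the robot touching nothing.
It also fails if it takes over 53 s, if anything falls off the work surface, if the arm or the gripper's body presses on something with over 40 N, if the wrist force passes 120 N, or if a joint passes its speed limit or range.

## Robot

A 6-joint arm with a two-finger parallel gripper is mounted at the origin on the work surface. World frame = base frame: x ahead of the robot, y to its left, z up, the work surface at z = 0. Lengths are in m, angles in rad, forces in N, time in s.
With the tool pointing down it reaches from about 0.225 to 0.875 m from the base axis. Payload 3.4 kg.
Tool frame: the origin (TCP) lies at the very end of the fingers, on their centre line; the grasp point (between the pads) lies 19 mm behind it (manip.pinch_z is the distance from the TCP to the grasp point, in m); z points along the fingers, y is the line along which they close (so a half turn about z gives the same grasp; the last joint's range is limited). The gripper opens to 85 mm and grips with 20 to 120 N. Pads are 22 mm wide; open, the fingers measure 114 mm over their backs; the gripper's body (76 mm by 85 mm) begins 54 mm behind the grasp point. The pads swing forward as they close: fully open they stand 13 mm farther back than shut.
Start: joints at [1.137, 0.276, 1.505, -0, 1.361, -0.121], TCP at [0.177, 0.547, 0.231] pointing down, gripper open.
Joint ranges: [-2.89, 2.89], [-0.75, 2.08], [0.22, 2.7], [-1.18, 4.32], [0.11, 2.71], [-2.7, 2.7]. Speed limits (rad/s): [2.57, 2.57, 3.14, 3.14, 3.14, 3.14].

## Interface

Orientations are given as a unit quaternion [w, x, y, z].
In Python, from rig import manip gives the robot as it stands. The module is installed in compiled form; this text tells all that it offers.
- The arm moves only by the shell command python3 -m jog 'ROWS' [FORCE]. ROWS is JSON, a list of rows, each an object of numbers: "dx", "dy", "dz": the shift along the tool's x, y, z each as a share of 25 cm, from -1 to 1; "ax", "ay", "az": the turn, a rotation vector about the tool's x, y, z each as a share of 90 degrees, from -1 to 1; "grip": the opening, from -1 (shut) to 1 (fully open), so that 0 is half open. A call has 1 to 5 rows; each row is the pose to reach, as a shift and turn from the pose commanded when the call began, along the tool's axes at that moment; what a row does not reach only later rows make up. A row lasts 1/12 s, in which the tool goes at most 41.7 mm and 7.16 degrees, less where a joint would pass 70% of its speed; a pose out of reach is approached as far as the arm can. A call with a number of a shift or a turn outside -1 to 1 is refused whole. A call with a gripper value outside its range is refused whole. The fingers move at their own pace and stop on an object; FORCE is the grip in N (left out, the last holds). Time passes only in rows, so rows that repeat a pose let the fingers close. It gives the time, the measured TCP pose, the force, the opening and the grip force at its end, in the units of the state.
- manip.get_state(): the state, without advancing time (a new reading comes with each control period).
- manip.get_image(name): name is "scene" or "side" or "wrist"; returns a dict with "img" (420x560x3 uint8, red, green, blue), "mtx" (3x3 intrinsics, pixels), "world_to_cam" (4x4, takes a point from world to camera coordinates); the wrist camera has in their place "T_tool_cam" (4x4, takes a point from camera to tool coordinates, whose origin is the TCP and whose axes are the flange's). Camera axes: x right, y down, z forward; pixel columns grow to the right and rows downward; lengths in m; the calibration is good to about 2 mm. A picture is of the moment at which its call begins: read the wrist's pose just before it. There is no depth.
- manip.sign_off(): hands the job in; it is judged then, once.
The state is a dict: "clock": time; "qpos": joint angles; "qd": joint speeds; "effort": joint torques, N m; "position": TCP position; "ee_rot": TCP orientation; "contact_force": force on the tool from outside, world axes, zero at the start; "moment": the same for the moment, N m; "width": finger opening in m; "gripper_force": force on a finger pad.
Only numpy, scipy, OpenCV 4.12 (cv2) and the standard library are available. Lean on these libraries where they do the work, as an engineer would, in place of code of your own. Each camera call takes 0.05 s, during which the arm holds its last target. There are 200 camera calls.

## Working session

There is one attempt and no reset: what is moved stays moved. The work goes in short steps, Python scripts to look and compute and a shell command to move; the robot and the scene stay as the last step left them, time stands still between calls to the robot, and variables do not carry over. Pictures are saved under pics/ and viewed, at most 11 in all, crops included, and the job is handed in when it is done.

```bash
mkdir -p pics; cat > h.py <<'E'
import numpy as np, cv2
from rig import manip
from scipy.spatial.transform import Rotation as R
def st(): return manip.get_state()
def rot(s): 
    q=s['ee_rot']; return R.from_quat([q[1],q[2],q[3],q[0]]).as_matrix()
def grab(n,fn=None):
    s=st(); d=manip.get_image(n); 
    if n=='wrist':
        T=np.eye(4);T[:3,:3]=rot(s);T[:3,3]=s['position']
        d['c2w']=T@np.array(d['T_tool_cam'])
    else: d['c2w']=np.linalg.inv(np.array(d['world_to_cam']))
    if fn: cv2.imwrite('pics/'+fn,cv2.cvtColor(np.ascontiguousarray(d['img']),cv2.COLOR_RGB2BGR))
    return d
def ray(d,uv):
    K=np.array(d['mtx']); v=np.linalg.inv(K)@np.array([uv[0],uv[1],1.])
    return d['c2w'][:3,3], d['c2w'][:3,:3]@v
def onz(d,uv,z):
    o,v=ray(d,uv); return o+v*(z-o[2])/v[2]
def tri(d1,u1,d2,u2):
    o1,v1=ray(d1,u1);o2,v2=ray(d2,u2);v1=v1/np.linalg.norm(v1);v2=v2/np.linalg.norm(v2)
    A=np.stack([v1,-v2],1);t=np.linalg.lstsq(A,o2-o1,rcond=None)[0]
    p,q=o1+v1*t[0],o2+v2*t[1]; return (p+q)/2,np.linalg.norm(p-q)
def proj(d,p):
    w=np.linalg.inv(d['c2w']);c=w[:3,:3]@np.array(p)+w[:3,3];k=np.array(d['mtx'])@c;return k[:2]/k[2]
def delta(target,Rt=None):
    "shift shares (and turn shares) in current tool axes"
    s=st();M=rot(s);d=M.T@(np.array(target)-s['position'])/0.25
    t=None if Rt is None else R.from_matrix(M.T@Rt).as_rotvec()/(np.pi/2)
    return d,t
E
python3 - <<'E'
from h import *
import cv2
a=grab('scene','a.png');b=grab('side','b.png');w=grab('wrist','w.png')
for d in (a,b,w): print(d['c2w'].round(3).tolist())
s=st();print(s['clock'],rot(s).round(3),s['width'])
ims=[cv2.imread('pics/'+x) for x in('a.png','b.png')]
E
```

```text
[[0.129, 0.857, -0.499, 0.924], [0.992, -0.11, 0.067, 0.023], [0.003, -0.504, -0.864, 0.675], [0.0, 0.0, 0.0, 1.0]]
[[0.975, -0.092, 0.202, 0.404], [-0.222, -0.451, 0.865, -0.634], [0.011, -0.888, -0.46, 0.457], [0.0, 0.0, 0.0, 1.0]]
[[0.308, 0.901, 0.305, 0.098], [0.951, -0.291, -0.101, 0.572], [-0.002, 0.322, -0.947, 0.372], [0.0, 0.0, 0.0, 1.0]]
0.15 [[-0.951  0.308 -0.001]
 [ 0.308  0.951 -0.001]
 [ 0.    -0.001 -1.   ]] 0.08534102416291911
```

View pics/a.png

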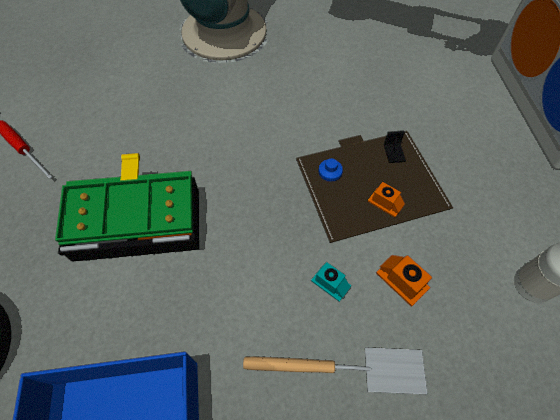

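View pics/b.png

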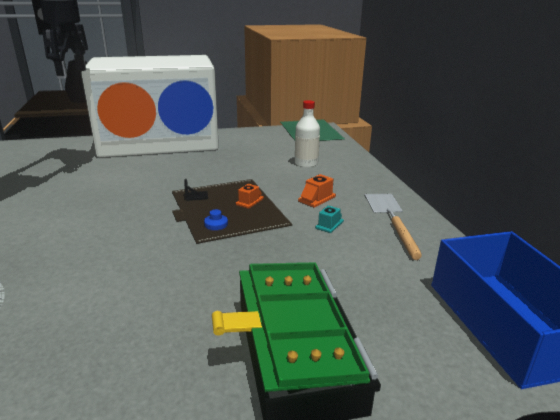

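Candidates for the duct in the scene view are orange on the sheet (386,198), a larger orange one off the sheet (405,278), and a turquoise one (331,281). I choose the smaller orange one on the sheet. The flap is nearly shut, with its yellow tab at (130,165) in the scene view and (232,321) in the side view.

```bash
python3 - <<'E'
from h import *
a=grab('scene');b=grab('side')
def mask(d,lo,hi):
    h=cv2.cvtColor(np.ascontiguousarray(d['img']),cv2.COLOR_RGB2HSV);return cv2.inRange(h,lo,hi)
def blobs(m,amin=60):
    c,_=cv2.findContours(m,cv2.RETR_EXTERNAL,cv2.CHAIN_APPROX_NONE);return [x for x in c if cv2.contourArea(x)>amin]
for n,d in(('a',a),('b',b)):
    for nm,lo,hi in(('yel',(22,150,100),(32,255,255)),('green',(50,150,40),(70,255,255)),('or',(5,180,120),(14,255,255))):
        for c in blobs(mask(d,lo,hi)):
            print(n,nm,cv2.contourArea(c),cv2.boundingRect(c),cv2.approxPolyDP(c,3,True)[:,0].tolist())
crop=[]
i=cv2.cvtColor(a['img'],cv2.COLOR_RGB2BGR)
x=cv2.resize(i[150:240,330:450],(480,360),interpolation=cv2.INTER_CUBIC)
y=cv2.resize(i[140:200,90:170],(320,240),interpolation=cv2.INTER_CUBIC)
j=cv2.cvtColor(b['img'],cv2.COLOR_RGB2BGR)
z=cv2.resize(j[295:345,200:280],(320,200),interpolation=cv2.INTER_CUBIC)
C=np.zeros((440,800,3),np.uint8);C[:360,:480]=x;C[:240,480:]=y;C[240:,480:]=z
cv2.imwrite('pics/c.png',C)
E
```

```text
a yel 401.0 (121, 153, 18, 27) [[137, 153], [121, 155], [121, 179], [137, 177]]
a green 7676.5 (55, 171, 138, 74) [[190, 171], [138, 175], [138, 181], [125, 183], [118, 181], [119, 177], [67, 182], [62, 187], [59, 210], [66, 188], [64, 223], [59, 238], [57, 225], [55, 239], [59, 244], [86, 238], [88, 242], [182, 233], [182, 229], [192, 231], [188, 211]]
a or 1106.5 (377, 255, 55, 51) [[392, 255], [381, 265], [390, 267], [418, 293], [409, 299], [386, 277], [386, 272], [377, 272], [412, 305], [429, 288], [426, 283], [431, 277], [408, 256]]
a or 324.0 (369, 182, 35, 34) [[382, 182], [369, 200], [394, 215], [397, 213], [371, 199], [375, 192], [393, 202], [398, 211], [403, 205], [400, 192], [390, 186], [394, 190], [391, 197], [382, 194], [381, 189], [388, 186]]
b yel 856.0 (212, 311, 50, 24) [[212, 314], [215, 334], [261, 326], [256, 311]]
b green 11108.5 (240, 263, 130, 129) [[314, 263], [250, 265], [252, 283], [248, 271], [240, 272], [247, 308], [259, 314], [258, 300], [265, 328], [253, 328], [265, 391], [369, 382], [351, 335]]
b or 341.5 (236, 184, 27, 24) [[247, 184], [253, 187], [251, 190], [239, 189], [237, 204], [248, 207], [262, 198], [257, 195], [257, 186]]
b or 582.5 (299, 175, 36, 32) [[332, 179], [318, 175], [326, 178], [323, 182], [307, 180], [299, 199], [312, 200], [314, 206], [332, 197]]
b or 2293.5 (98, 84, 57, 53) [[111, 86], [99, 100], [102, 122], [124, 136], [144, 132], [154, 117], [151, 99], [134, 85]]
```

View pics/c.png

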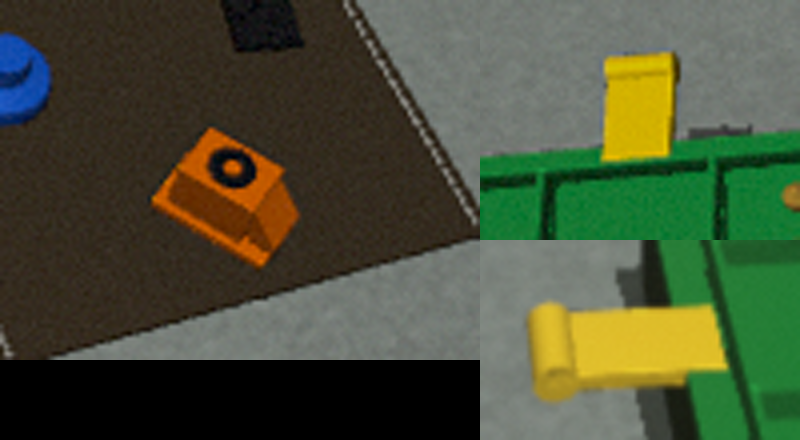

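The crop confirms the duct on the sheet: mouth disc at scene (388,192), snout to the lower right, and free standing. The yellow bar centre is at scene (130,156) and side (217,322).

```bash
python3 - <<'E'
from h import *
a=grab('scene');b=grab('side')
p,e=tri(a,(130,156.3),b,(217,323));print('bar',p.round(4),e)
for n,u,v in(('nearL/R+y',(190,171.5),(241,272)),('near-y',(66,182),(265,391)),('hinge-y',(57,241),(369,383)),('hinge+y',(192,231),(316,264)),('mouth',(388,192),(250,186.5))):
    q,e=tri(a,u,b,v);print(n,q.round(4),round(e,4))
for z in(.055,.065,.075,.09): 
    l,r=onz(a,(66,182),z),onz(a,(190,171.5),z);print(z,l.round(3),r.round(3),'yaw',np.degrees(np.arctan2(-(r-l)[0],(r-l)[1])).round(1),np.linalg.norm(r-l).round(4), onz(a,(130,156.3),z).round(3),onz(b,(217,323),z).round(3))
# duct: base edge near camera, z=.009 top of plate/.003
f=lambda x,y:(330+x/4,150+y/4)
m=onz(a,f(233,168),.039);l=onz(a,f(152,200),.006);r=onz(a,f(262,267),.006)
print('mouth',m.round(4),'base',l.round(4),r.round(4),np.linalg.norm(r-l),'yaw',np.degrees(np.arctan2((r-l)[1],(r-l)[0])))
E
```

```text
bar [ 0.4309 -0.1908  0.0729] 0.0015580196809970278
nearL/R+y [ 0.4772 -0.083   0.0693] 0.0025
near-y [ 0.4699 -0.3022  0.0681] 0.0002
hinge-y [ 0.5842 -0.3071  0.0595] 0.0042
hinge+y [ 0.5948 -0.0819  0.0652] 0.0012
mouth [0.5508 0.2703 0.0444] 0.0026
0.055 [ 0.46  -0.309  0.055] [ 0.465 -0.085  0.055] yaw -1.3 0.2242 [ 0.415 -0.197  0.055] [ 0.433 -0.171  0.055]
0.065 [ 0.467 -0.304  0.065] [ 0.473 -0.083  0.065] yaw -1.3 0.2205 [ 0.424 -0.193  0.065] [ 0.432 -0.183  0.065]
0.075 [ 0.475 -0.298  0.075] [ 0.48  -0.082  0.075] yaw -1.3 0.2169 [ 0.432 -0.19   0.075] [ 0.431 -0.194  0.075]
0.09 [ 0.486 -0.29   0.09 ] [ 0.491 -0.079  0.09 ] yaw -1.3 0.2115 [ 0.444 -0.185  0.09 ] [ 0.43  -0.211  0.09 ]
mouth [0.5463 0.2737 0.039 ] base [0.5395 0.2435 0.006 ] [0.582  0.2859 0.006 ] 0.06007413329209253 yaw 44.9575333694313
```

The bar centre is about (0.431,-0.191,0.071), box yaw is about -2°, and the flap is about 0.1 rad ajar. The duct block is at (0.545,0.275) with yaw about 45°.

```bash
cat >> h.py <<'E'
def Rdown(th):
    "tool down, tool y along world heading th"
    y=np.array([np.cos(th),np.sin(th),0]);z=np.array([0,0,-1.]);return np.stack([np.cross(y,z),y,z],1)
def go(t,th):
    d,a=delta(t,Rdown(th));print('shift',d.round(3),'turn',a.round(3),'rows>=',np.ceil(np.linalg.norm(d)*250/41.7))
E
python3 - <<'E'
from h import *
go((.431,-.191,.18),np.radians(88))
E
```

```text
shift [-1.875 -2.496  0.205] turn [-0.    -0.    -0.177] rows>= 19.0
```

```bash
r='x'; for i in 1 2 3; do python3 -m jog '[{"dx":-0.47,"dy":-0.62,"grip":1},{"dx":-0.47,"dy":-0.62,"grip":1},{"dx":-0.47,"dy":-0.62,"grip":1},{"dx":-0.47,"dy":-0.62,"grip":1},{"dx":-0.47,"dy":-0.62,"grip":1}]' 30; done
python3 -m jog '[{"dx":-0.4,"dy":-0.5,"dz":0,"az":-0.18,"grip":1},{"dx":-0.4,"dy":-0.5,"dz":0,"az":-0.18,"grip":1},{"dx":-0.4,"dy":-0.5,"dz":0,"az":-0.18,"grip":1},{"dx":-0.4,"dy":-0.5,"dz":0,"az":-0.18,"grip":1}]'
python3 - <<'E'
from h import *
go((.431,-.191,.18),np.radians(88))
w=grab('wrist','w1.png')
print(proj(w,(.431,-.191,.071)),w['c2w'].round(3).tolist())
E
```

```text
shift [-1.875 -2.496  0.205] turn [-0.    -0.    -0.177] rows>= 19.0
[-199.51656491  533.85886817] [[0.308, 0.901, 0.306, 0.098], [0.951, -0.291, -0.1, 0.572], [-0.001, 0.322, -0.947, 0.373], [0.0, 0.0, 0.0, 1.0]]schema error: expected keys dx, dy, dz, ax, ay, az, grip
schema error: expected keys dx, dy, dz, ax, ay, az, grip
schema error: expected keys dx, dy, dz, ax, ay, az, grip
schema error: expected keys dx, dy, dz, ax, ay, az, grip
```

View pics/w1.png

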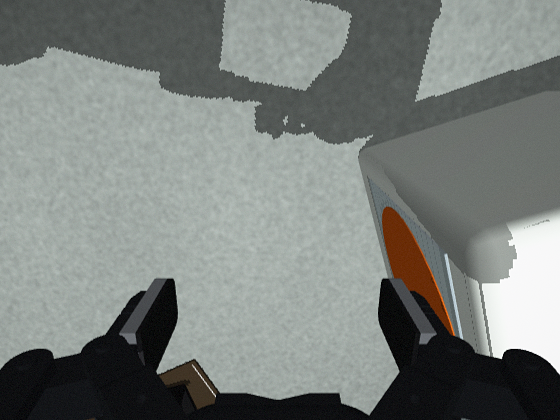

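Nothing moved, because every row needs all seven keys. The wrist view shows the start pose, with the white box at the right (450,250) and not in the direction of travel.

```bash
for i in 1 2 3; do python3 -m jog '[{"dx":-0.47,"dy":-0.62,"dz":0,"ax":0,"ay":0,"az":0,"grip":1},{"dx":-0.47,"dy":-0.62,"dz":0,"ax":0,"ay":0,"az":0,"grip":1},{"dx":-0.47,"dy":-0.62,"dz":0,"ax":0,"ay":0,"az":0,"grip":1},{"dx":-0.47,"dy":-0.62,"dz":0,"ax":0,"ay":0,"az":0,"grip":1},{"dx":-0.47,"dy":-0.62,"dz":0,"ax":0,"ay":0,"az":0,"grip":1}]' 30; done
python3 -m jog '[{"dx":-0.4,"dy":-0.5,"dz":0,"ax":0,"ay":0,"az":-0.18,"grip":1},{"dx":-0.4,"dy":-0.5,"dz":0,"ax":0,"ay":0,"az":-0.18,"grip":1},{"dx":-0.4,"dy":-0.5,"dz":0,"ax":0,"ay":0,"az":-0.18,"grip":1},{"dx":-0.4,"dy":-0.5,"dz":0,"ax":0,"ay":0,"az":-0.18,"grip":1}]'
python3 - <<'E'
from h import *
go((.431,-.191,.18),np.radians(88))
w=grab('wrist','w2.png')
print(proj(w,(.431,-.191,.071)))
E
```

```text
clock: 0.82
position: [0.2411, 0.3602, 0.2312]
ee_rot: [0.0, 0.156, 0.988, -0.001]
contact_force: [0.1, -0.0, -0.0]
width: 0.0856
gripper_force: 0.0
clock: 1.23
position: [0.3054, 0.177, 0.2316]
ee_rot: [0.001, 0.156, 0.988, -0.0]
contact_force: [-0.1, 0.0, -0.2]
width: 0.0856
gripper_force: 0.0
clock: 1.65
position: [0.3702, -0.0072, 0.2317]
ee_rot: [0.001, 0.157, 0.988, -0.001]
contact_force: [0.5, 0.7, 0.4]
width: 0.0852
gripper_force: 0.0
clock: 1.98
position: [0.4244, -0.1505, 0.2316]
ee_rot: [0.0, 0.014, 1.0, 0.0]
contact_force: [0.1, 0.7, -0.3]
width: 0.0853
gripper_force: 0.0
shift [-0.031 -0.161  0.206] turn [0.    0.001 0.004] rows>= 2.0
[232.52225022 195.75728927]
```

View pics/w2.png

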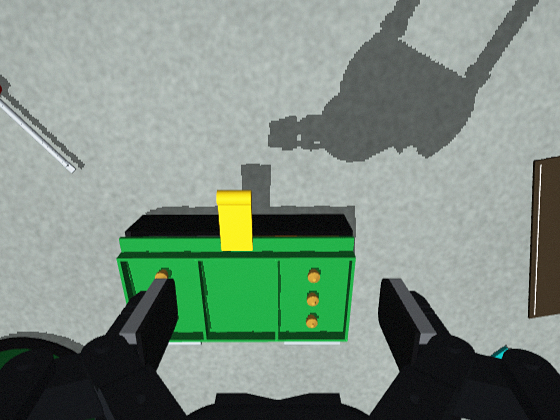

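The bar is at pixel (234,196) against a predicted (232.5,196). The estimate is good to about 1 mm, so I descend.

```bash
python3 -m jog '[{"dx":-0.03,"dy":-0.158,"dz":0.15,"ax":0,"ay":0,"az":0,"grip":1},{"dx":-0.03,"dy":-0.158,"dz":0.25,"ax":0,"ay":0,"az":0,"grip":1},{"dx":-0.03,"dy":-0.158,"dz":0.4,"ax":0,"ay":0,"az":0,"grip":1},{"dx":-0.03,"dy":-0.158,"dz":0.55,"ax":0,"ay":0,"az":0,"grip":0.6},{"dx":-0.03,"dy":-0.158,"dz":0.66,"ax":0,"ay":0,"az":0,"grip":0.4}]'
python3 -m jog '[{"dx":0,"dy":0,"dz":0.065,"ax":0,"ay":0,"az":0,"grip":0.2},{"dx":0,"dy":0,"dz":0.065,"ax":0,"ay":0,"az":0,"grip":0},{"dx":0,"dy":0,"dz":0.065,"ax":0,"ay":0,"az":0,"grip":-0.1}]'
python3 - <<'E'
from h import *
go((.431,-.191,.051),np.radians(88))
w=grab('wrist','w3.png');b=grab('side')
print(proj(w,(.431,-.191,.071)))
i=cv2.cvtColor(w['img'],cv2.COLOR_RGB2BGR);j=cv2.cvtColor(b['img'],cv2.COLOR_RGB2BGR)
cv2.imwrite('pics/d.png',np.hstack([cv2.resize(i,(400,300)),cv2.resize(j[230:380,150:350],(400,300))]))
E
```

```text
clock: 2.45
position: [0.4291, -0.1878, 0.0638]
ee_rot: [-0.001, 0.016, 1.0, 0.001]
contact_force: [0.2, 0.4, -1.0]
width: 0.064
gripper_force: 0.0
clock: 2.7
position: [0.4302, -0.188, 0.0497]
ee_rot: [-0.001, 0.015, 1.0, 0.001]
contact_force: [0.2, 0.5, 0.5]
width: 0.0384
gripper_force: 0.0
shift [-0.004 -0.012 -0.005] turn [ 0.001 -0.001  0.003] rows>= 1.0
[270.52649398 310.40408426]
```

View pics/d.png

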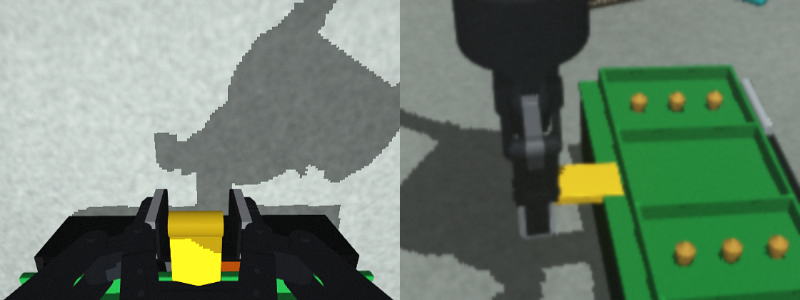

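The tab lies centred between the fingers at (195,225) in the left panel. A sliver of orange liner shows to the right of the tab (230,267), so the +y bay is likely. Closing.

```bash
python3 -m jog '[{"dx":0,"dy":-0.004,"dz":0,"ax":0,"ay":0,"az":0,"grip":-1},{"dx":0,"dy":-0.004,"dz":0,"ax":0,"ay":0,"az":0,"grip":-1},{"dx":0,"dy":-0.004,"dz":0,"ax":0,"ay":0,"az":0,"grip":-1},{"dx":0,"dy":-0.004,"dz":0,"ax":0,"ay":0,"az":0,"grip":-1},{"dx":0,"dy":-0.004,"dz":0,"ax":0,"ay":0,"az":0,"grip":-1}]' 30
python3 - <<'E'
from h import *
p=st()['position'];M=rot(st());h=np.array([p[0]+.163,0,.055]);t0=0.1
print(p)
for t in np.arange(.2,1.75,.1):
    d=.164*np.array([-np.cos(t)+np.cos(t0),0,np.sin(t)-np.sin(t0)]);d[1]=-np.tan(np.radians(2))*d[0];print(round(t,1),(M.T@d/.25).round(3))
E
```

```text
clock: 3.22
position: [0.4315, -0.1896, 0.0507]
ee_rot: [0.001, 0.015, 1.0, -0.0]
contact_force: [2.1, 1.8, 0.2]
width: 0.0291
gripper_force: 32.3
[ 0.43154343 -0.18961401  0.05072757]
0.2 [-0.01  -0.    -0.065]
0.3 [-0.026 -0.    -0.128]
0.4 [-0.049 -0.    -0.19 ]
0.5 [-0.078 -0.001 -0.249]
0.6 [-0.112 -0.001 -0.305]
0.7 [-0.152 -0.001 -0.357]
0.8 [-0.197 -0.001 -0.405]
0.9 [-0.246 -0.001 -0.448]
1.0 [-0.3   -0.002 -0.486]
1.1 [-0.357 -0.002 -0.518]
1.2 [-0.417 -0.002 -0.545]
1.3 [-0.479 -0.003 -0.565]
1.4 [-0.543 -0.003 -0.579]
1.5 [-0.608 -0.003 -0.587]
1.6 [-0.674 -0.004 -0.588]
1.7 [-0.739 -0.004 -0.583]
```

Gripped at 29 mm. I raise it along the arc in absolute-offset chunks.

```bash
python3 -m jog '[{"dx":-0.01,"dy":0,"dz":-0.065,"ax":0,"ay":0,"az":0,"grip":-1},{"dx":-0.026,"dy":0,"dz":-0.128,"ax":0,"ay":0,"az":0,"grip":-1},{"dx":-0.049,"dy":0,"dz":-0.19,"ax":0,"ay":0,"az":0,"grip":-1},{"dx":-0.078,"dy":-0.001,"dz":-0.249,"ax":0,"ay":0,"az":0,"grip":-1},{"dx":-0.112,"dy":-0.001,"dz":-0.305,"ax":0,"ay":0,"az":0,"grip":-1}]'
python3 -m jog '[{"dx":-0.04,"dy":0,"dz":-0.052,"ax":0,"ay":0,"az":0,"grip":-1},{"dx":-0.085,"dy":0,"dz":-0.1,"ax":0,"ay":0,"az":0,"grip":-1},{"dx":-0.134,"dy":0,"dz":-0.143,"ax":0,"ay":0,"az":0,"grip":-1},{"dx":-0.188,"dy":-0.001,"dz":-0.181,"ax":0,"ay":0,"az":0,"grip":-1},{"dx":-0.245,"dy":-0.001,"dz":-0.213,"ax":0,"ay":0,"az":0,"grip":-1}]'
python3 - <<'E'
from h import *
a=grab('scene','e.png')
E
```

```text
clock: 3.63
position: [0.4571, -0.1902, 0.1263]
ee_rot: [-0.002, 0.015, 1.0, 0.0]
contact_force: [0.7, -0.5, -4.4]
width: 0.0289
gripper_force: 31.2
clock: 4.05
position: [0.5163, -0.1917, 0.1795]
ee_rot: [-0.004, 0.015, 1.0, 0.001]
contact_force: [-3.5, 1.3, 0.5]
width: 0.029
gripper_force: 32.7
```

View pics/e.png

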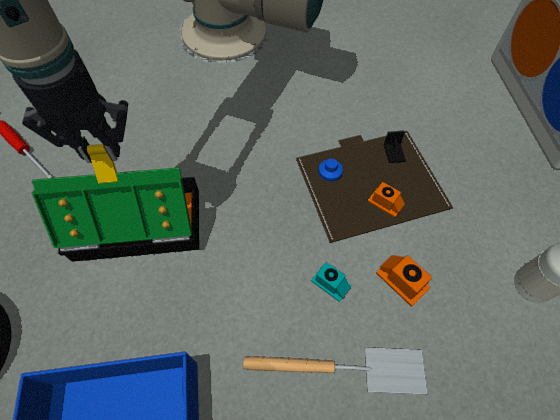

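The flap follows the gripper (tab at 103,165). Orange inside the box at (188,205) confirms the +y bay. Continuing to about 1.7 rad.

```bash
python3 -m jog '[{"dx":-0.06,"dy":0,"dz":-0.027,"ax":0,"ay":0,"az":0,"grip":-1},{"dx":-0.122,"dy":0,"dz":-0.047,"ax":0,"ay":0,"az":0,"grip":-1},{"dx":-0.186,"dy":0,"dz":-0.061,"ax":0,"ay":0,"az":0,"grip":-1},{"dx":-0.251,"dy":0,"dz":-0.069,"ax":0,"ay":0,"az":0,"grip":-1},{"dx":-0.317,"dy":0,"dz":-0.070,"ax":0,"ay":0,"az":0,"grip":-1}]'
python3 -m jog '[{"dx":-0.035,"dy":0,"dz":0.002,"ax":0,"ay":0,"az":0,"grip":-1},{"dx":-0.065,"dy":0,"dz":0.005,"ax":0,"ay":0,"az":0,"grip":-1},{"dx":-0.085,"dy":0,"dz":0.008,"ax":0,"ay":0,"az":0,"grip":-1},{"dx":-0.085,"dy":0,"dz":0.008,"ax":0,"ay":0,"az":0,"grip":-1}]'
python3 - <<'E'
from h import *
grab('side','f.png')
E
```

```text
clock: 4.52
position: [0.5973, -0.1937, 0.1979]
ee_rot: [-0.002, 0.015, 1.0, 0.001]
contact_force: [-3.1, 3.8, 4.2]
width: 0.0293
gripper_force: 35.5
clock: 4.85
position: [0.6203, -0.1943, 0.1957]
ee_rot: [-0.0, 0.015, 1.0, 0.001]
contact_force: [-0.2, 3.4, 5.6]
width: 0.0292
gripper_force: 36.7
```

View pics/f.png

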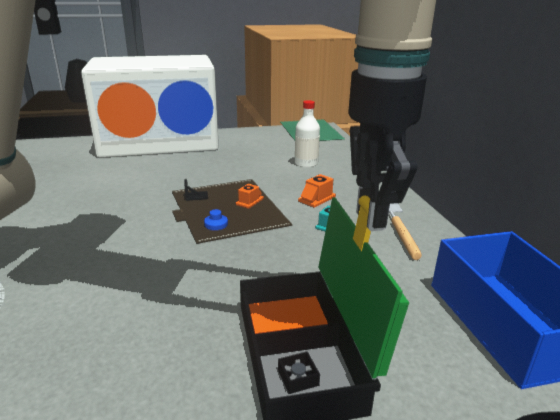

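The flap stands at about 1.7 rad, the orange liner is in the +y bay (side 288,315), and the fan is in the near bay (297,370). Releasing and lifting away.

```bash
python3 -m jog '[{"dx":-0.085,"dy":0,"dz":0,"ax":0,"ay":0,"az":0,"grip":0.3},{"dx":0,"dy":0,"dz":0,"ax":0,"ay":0,"az":0,"grip":0.3},{"dx":0,"dy":0,"dz":0,"ax":0,"ay":0,"az":0,"grip":0.3},{"dx":0,"dy":0,"dz":0,"ax":0,"ay":0,"az":0,"grip":0.3}]' | head -0
python3 -m jog '[{"dx":0,"dy":0,"dz":-0.1,"ax":0,"ay":0,"az":0,"grip":0.5},{"dx":0,"dy":0,"dz":-0.2,"ax":0,"ay":0,"az":0,"grip":0.5},{"dx":0,"dy":0,"dz":-0.32,"ax":0,"ay":0,"az":0,"grip":0.5},{"dx":0,"dy":0,"dz":-0.32,"ax":0,"ay":0,"az":0,"grip":0.5}]'
python3 - <<'E'
from h import *
a=grab('scene','g.png');b=grab('side','g2.png')
for n,d in(('a',a),('b',b)):
    h=cv2.cvtColor(np.ascontiguousarray(d['img']),cv2.COLOR_RGB2HSV);m=cv2.inRange(h,(4,150,60),(16,255,255))
    m[:250 if n=='b' else 150]=0
    c,_=cv2.findContours(m,cv2.RETR_EXTERNAL,cv2.CHAIN_APPROX_NONE)
    for x in c:
        if cv2.contourArea(x)>300:
            q=cv2.approxPolyDP(x,4,True)[:,0];print(n,cv2.boundingRect(x),[(p.tolist(),onz(d,p,.008).round(3)[:2].tolist()) for p in q])
go((.545,.275,.30),np.radians(135))
go((.545,.275,.30),np.radians(-45))
print(st()['qpos'])
E
```

```text
clock: 5.57
position: [0.6229, -0.197, 0.2821]
ee_rot: [0.006, 0.015, 1.0, -0.002]
contact_force: [0.4, 0.4, 0.8]
width: 0.0644
gripper_force: 0.0
a (377, 255, 55, 51) [([392, 255], [0.658, 0.258]), ([377, 273], [0.687, 0.223]), ([412, 305], [0.75, 0.267]), ([429, 288], [0.725, 0.304]), ([431, 277], [0.706, 0.314]), ([408, 256], [0.663, 0.286])]
a (140, 192, 52, 38) [([191, 229], [0.56, -0.094]), ([191, 192], [0.479, -0.092]), ([141, 197], [0.479, -0.187]), ([140, 205], [0.496, -0.189]), ([175, 202], [0.498, -0.123])]
a (368, 182, 37, 35) [([382, 182], [0.504, 0.28]), ([368, 201], [0.543, 0.242]), ([396, 216], [0.582, 0.286]), ([404, 204], [0.558, 0.309]), ([401, 192], [0.531, 0.31])]
b (249, 296, 79, 38) [([327, 322], [0.594, -0.148]), ([315, 296], [0.594, -0.086]), ([249, 304], [0.489, -0.084]), ([255, 333], [0.486, -0.149])]
shift [ 0.36   1.874 -0.097] turn [-0.002  0.002 -0.519] rows>= 12.0
shift [ 0.36   1.874 -0.097] turn [0.002 0.002 1.481] rows>= 12.0
[-4.12597007e-01  3.71311434e-01  1.25138480e+00 -1.18715893e-04
  1.51483699e+00 -1.95307121e+00]Exception ignored on flushing sys.stdout:
BrokenPipeError: [Errno 32] Broken pipe
```

```bash
for i in 1 2; do python3 -m jog '[{"dx":0.15,"dy":0.8,"dz":-0.02,"ax":0,"ay":0,"az":0,"grip":1},{"dx":0.15,"dy":0.8,"dz":-0.02,"ax":0,"ay":0,"az":0,"grip":1},{"dx":0.15,"dy":0.8,"dz":-0.02,"ax":0,"ay":0,"az":0,"grip":1},{"dx":0.15,"dy":0.8,"dz":-0.02,"ax":0,"ay":0,"az":0,"grip":1},{"dx":0.15,"dy":0.8,"dz":-0.02,"ax":0,"ay":0,"az":0,"grip":1}]' >/dev/null; done
python3 -m jog '[{"dx":0.06,"dy":0.25,"dz":0.1,"ax":0,"ay":0,"az":-0.5,"grip":1},{"dx":0.06,"dy":0.25,"dz":0.2,"ax":0,"ay":0,"az":-0.5,"grip":1},{"dx":0.06,"dy":0.25,"dz":0.3,"ax":0,"ay":0,"az":-0.5,"grip":1},{"dx":0.06,"dy":0.25,"dz":0.4,"ax":0,"ay":0,"az":-0.5,"grip":1},{"dx":0.06,"dy":0.25,"dz":0.45,"ax":0,"ay":0,"az":-0.5,"grip":1}]' >/dev/null
python3 -m jog '[{"dx":0,"dy":0,"dz":0,"ax":0,"ay":0,"az":-0.1,"grip":1},{"dx":0,"dy":0,"dz":0,"ax":0,"ay":0,"az":-0.1,"grip":1},{"dx":0,"dy":0,"dz":0,"ax":0,"ay":0,"az":-0.1,"grip":1}]'
python3 - <<'E'
from h import *
go((.545,.275,.018),np.radians(135))
w=grab('wrist','w5.png')
h=cv2.cvtColor(np.ascontiguousarray(w['img']),cv2.COLOR_RGB2HSV);m=cv2.inRange(h,(4,150,60),(16,255,255))
c,_=cv2.findContours(m,cv2.RETR_EXTERNAL,cv2.CHAIN_APPROX_NONE)
for x in c:
    if cv2.contourArea(x)>300:
        q=cv2.approxPolyDP(x,4,True)[:,0];print(cv2.boundingRect(x),[(p.tolist(),onz(w,p,.009).round(3)[:2].tolist(),onz(w,p,.039).round(3)[:2].tolist()) for p in q])
print(proj(w,(.545,.275,.039)))
E
```

```text
clock: 7.17
position: [0.5429, 0.269, 0.1705]
ee_rot: [-0.002, -0.367, 0.93, -0.0]
contact_force: [-0.4, -0.2, -0.1]
width: 0.0852
gripper_force: 0.0
shift [-0.024  0.011  0.61 ] turn [ 0.001 -0.002 -0.021] rows>= 4.0
(133, 259, 58, 97) [([142, 259], [0.681, 0.223], [0.662, 0.222]), ([149, 263], [0.68, 0.23], [0.661, 0.228]), ([133, 295], [0.719, 0.239], [0.696, 0.237]), ([146, 290], [0.706, 0.245], [0.684, 0.242]), ([154, 278], [0.69, 0.243], [0.67, 0.24]), ([172, 278], [0.678, 0.256], [0.659, 0.252]), ([178, 318], [0.71, 0.288], [0.688, 0.281]), ([162, 355], [0.758, 0.304], [0.73, 0.295]), ([167, 345], [0.744, 0.3], [0.718, 0.292]), ([168, 355], [0.753, 0.309], [0.727, 0.299]), ([178, 331], [0.722, 0.298], [0.699, 0.289]), ([183, 335], [0.723, 0.305], [0.699, 0.295]), ([190, 266], [0.656, 0.26], [0.639, 0.256])]
(256, 173, 42, 62) [([295, 174], [0.523, 0.271], [0.519, 0.266]), ([258, 176], [0.547, 0.249], [0.54, 0.245]), ([258, 222], [0.579, 0.278], [0.569, 0.271]), ([265, 234], [0.583, 0.29], [0.573, 0.283]), ([297, 229], [0.559, 0.309], [0.552, 0.299])]
[281.33229325 204.51960119]
```

View pics/w5.png

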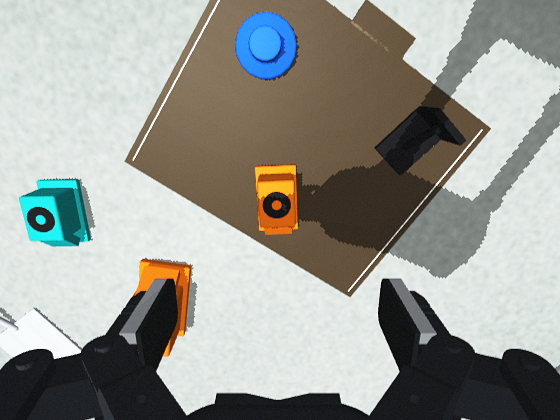

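The wrist view shows the duct on the sheet with its mouth disc at (276,205), aligned with the tool. The larger orange one is at (160,310) and the turquoise one at (55,212), both clear of the fingers.

```bash
python3 - <<'E'
from h import *
w=grab('wrist');p=onz(w,(276,205),.039);print(p)
go((p[0],p[1],.014),np.radians(134))
E
```

```text
[0.54884839 0.27235309 0.039     ]
shift [-0.026 -0.006  0.63 ] turn [ 0.    -0.001 -0.011] rows>= 4.0
```

```bash
python3 -m jog '[{"dx":-0.026,"dy":-0.006,"dz":0.1,"ax":0,"ay":0,"az":-0.01,"grip":1},{"dx":-0.026,"dy":-0.006,"dz":0.23,"ax":0,"ay":0,"az":-0.01,"grip":1},{"dx":-0.026,"dy":-0.006,"dz":0.36,"ax":0,"ay":0,"az":-0.01,"grip":0.5},{"dx":-0.026,"dy":-0.006,"dz":0.5,"ax":0,"ay":0,"az":-0.01,"grip":0.4},{"dx":-0.026,"dy":-0.006,"dz":0.58,"ax":0,"ay":0,"az":-0.01,"grip":0.4}]'
python3 -m jog '[{"dx":0,"dy":0,"dz":0.05,"ax":0,"ay":0,"az":0,"grip":0.2},{"dx":0,"dy":0,"dz":0.05,"ax":0,"ay":0,"az":0,"grip":0},{"dx":0,"dy":0,"dz":0.05,"ax":0,"ay":0,"az":0,"grip":-0.3},{"dx":0,"dy":0,"dz":0.05,"ax":0,"ay":0,"az":0,"grip":-1},{"dx":0,"dy":0,"dz":0.05,"ax":0,"ay":0,"az":0,"grip":-1}]'
python3 -m jog '[{"dx":0,"dy":0,"dz":0,"ax":0,"ay":0,"az":0,"grip":-1},{"dx":0,"dy":0,"dz":0,"ax":0,"ay":0,"az":0,"grip":-1},{"dx":0,"dy":0,"dz":0,"ax":0,"ay":0,"az":0,"grip":-1}]'
```

```text
clock: 7.68
position: [0.5476, 0.2718, 0.0241]
ee_rot: [-0.002, -0.374, 0.927, 0.0]
contact_force: [-0.9, -0.3, -0.0]
width: 0.06
gripper_force: 0.0
clock: 8.1
position: [0.5509, 0.2732, 0.0165]
ee_rot: [0.001, -0.374, 0.927, -0.0]
contact_force: [1.0, 0.3, -1.7]
width: 0.029
gripper_force: 33.4
clock: 8.35
position: [0.5501, 0.2729, 0.0158]
ee_rot: [0.001, -0.374, 0.927, 0.0]
contact_force: [0.2, 0.1, -0.0]
width: 0.0295
gripper_force: 33.4
```

Gripped (29.5 mm, 33 N). Lifting.

```bash
python3 -m jog '[{"dx":0,"dy":0,"dz":-0.06,"ax":0,"ay":0,"az":0,"grip":-1},{"dx":0,"dy":0,"dz":-0.15,"ax":0,"ay":0,"az":0,"grip":-1},{"dx":0,"dy":0,"dz":-0.28,"ax":0,"ay":0,"az":0,"grip":-1},{"dx":0,"dy":0,"dz":-0.42,"ax":0,"ay":0,"az":0,"grip":-1},{"dx":0,"dy":0,"dz":-0.42,"ax":0,"ay":0,"az":0,"grip":-1}]' 40
python3 - <<'E'
from h import *
go((.530,-.138,.12),np.radians(88))
E
```

```text
clock: 8.77
position: [0.5542, 0.2745, 0.1276]
ee_rot: [0.007, -0.375, 0.927, -0.0]
contact_force: [1.4, 1.0, 0.0]
width: 0.0294
gripper_force: 42.0
shift [ 1.216 -1.12   0.021] turn [-0.     0.009  0.511] rows>= 10.0
```

```bash
for i in 1 2; do python3 -m jog '[{"dx":0.07,"dy":-0.06,"dz":0,"ax":0,"ay":0,"az":0,"grip":-1},{"dx":0.17,"dy":-0.16,"dz":0,"ax":0,"ay":0,"az":0,"grip":-1},{"dx":0.28,"dy":-0.26,"dz":0,"ax":0,"ay":0,"az":0,"grip":-1},{"dx":0.36,"dy":-0.34,"dz":0,"ax":0,"ay":0,"az":0,"grip":-1},{"dx":0.42,"dy":-0.39,"dz":0,"ax":0,"ay":0,"az":0,"grip":-1}]' | sed -n 2p; done
python3 -m jog '[{"dx":0.06,"dy":-0.06,"dz":0,"ax":0,"ay":0,"az":0.07,"grip":-1},{"dx":0.14,"dy":-0.13,"dz":0,"ax":0,"ay":0,"az":0.14,"grip":-1},{"dx":0.22,"dy":-0.2,"dz":0,"ax":0,"ay":0,"az":0.21,"grip":-1},{"dx":0.3,"dy":-0.28,"dz":0,"ax":0,"ay":0,"az":0.28,"grip":-1},{"dx":0.37,"dy":-0.33,"dz":0,"ax":0,"ay":0,"az":0.35,"grip":-1}]' | sed -n 2p
python3 -m jog '[{"dx":0,"dy":0,"dz":0,"ax":0,"ay":0,"az":0.07,"grip":-1},{"dx":0,"dy":0,"dz":0,"ax":0,"ay":0,"az":0.13,"grip":-1},{"dx":0,"dy":0,"dz":0,"ax":0,"ay":0,"az":0.165,"grip":-1},{"dx":0,"dy":0,"dz":0,"ax":0,"ay":0,"az":0.165,"grip":-1}]'
python3 - <<'E'
from h import *
go((.530,-.138,.0225),np.radians(88))
w=grab('wrist');b=grab('side')
i=cv2.cvtColor(w['img'],cv2.COLOR_RGB2BGR);j=cv2.cvtColor(b['img'],cv2.COLOR_RGB2BGR)
cv2.imwrite('pics/k.png',np.hstack([cv2.resize(i,(400,300)),cv2.resize(j[180:390,210:490],(400,300))]))
E
```

```text
position: [0.5417, 0.1272, 0.1201]
position: [0.5341, -0.016, 0.1201]
position: [0.5253, -0.1392, 0.1201]
clock: 10.35
position: [0.5247, -0.1372, 0.12]
ee_rot: [0.0, 0.021, 1.0, 0.0]
contact_force: [-0.4, 0.3, -1.0]
width: 0.0292
gripper_force: 42.1
shift [-0.021 -0.002  0.39 ] turn [ 0.     0.    -0.005] rows>= 3.0
```

View pics/k.png

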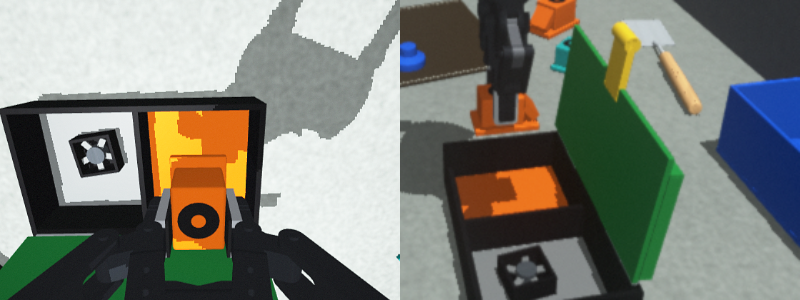

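The duct is held upright above the orange bay (mouth at 197,220), the flap stands open, and the fan is untouched. Lowering gently.

```bash
python3 -m jog '[{"dx":-0.02,"dy":0,"dz":0.08,"ax":0,"ay":0,"az":0,"grip":-1},{"dx":-0.02,"dy":0,"dz":0.17,"ax":0,"ay":0,"az":0,"grip":-1},{"dx":-0.02,"dy":0,"dz":0.25,"ax":0,"ay":0,"az":0,"grip":-1},{"dx":-0.02,"dy":0,"dz":0.32,"ax":0,"ay":0,"az":0,"grip":-1},{"dx":-0.02,"dy":0,"dz":0.36,"ax":0,"ay":0,"az":0,"grip":-1}]'
python3 -m jog '[{"dx":0,"dy":0,"dz":0.012,"ax":0,"ay":0,"az":0,"grip":-1},{"dx":0,"dy":0,"dz":0.02,"ax":0,"ay":0,"az":0,"grip":-1},{"dx":0,"dy":0,"dz":0.02,"ax":0,"ay":0,"az":0,"grip":-1},{"dx":0,"dy":0,"dz":0.02,"ax":0,"ay":0,"az":0,"grip":-1}]'
```

```text
clock: 10.87
position: [0.5287, -0.1365, 0.0282]
ee_rot: [-0.001, 0.02, 1.0, 0.001]
contact_force: [-0.8, -0.2, 0.2]
width: 0.0296
gripper_force: 42.1
clock: 11.2
position: [0.5307, -0.1374, 0.0259]
ee_rot: [0.001, 0.02, 1.0, -0.0]
contact_force: [-0.6, -0.3, -0.4]
width: 0.0294
gripper_force: 42.1
```

```bash
for i in 1 2 3; do python3 -m jog '[{"dx":0,"dy":0,"dz":0.004,"ax":0,"ay":0,"az":0,"grip":-1},{"dx":0,"dy":0,"dz":0.008,"ax":0,"ay":0,"az":0,"grip":-1},{"dx":0,"dy":0,"dz":0.008,"ax":0,"ay":0,"az":0,"grip":-1},{"dx":0,"dy":0,"dz":0.008,"ax":0,"ay":0,"az":0,"grip":-1}]' | grep -E 'pos|contact'; done
```

```text
position: [0.53, -0.1372, 0.0233]
contact_force: [-0.1, 0.1, -0.8]
position: [0.5298, -0.1371, 0.0209]
contact_force: [0.4, 0.0, -0.7]
position: [0.53, -0.1372, 0.0199]
contact_force: [-1.4, 0.1, 6.7]
```

Contact at 6.7 N, so the duct is on the liner. Opening partway and lifting out.

```bash
python3 -m jog '[{"dx":0,"dy":0,"dz":0,"ax":0,"ay":0,"az":0,"grip":-0.2},{"dx":0,"dy":0,"dz":0,"ax":0,"ay":0,"az":0,"grip":0},{"dx":0,"dy":0,"dz":0,"ax":0,"ay":0,"az":0,"grip":0.1},{"dx":0,"dy":0,"dz":0,"ax":0,"ay":0,"az":0,"grip":0.1},{"dx":0,"dy":0,"dz":0,"ax":0,"ay":0,"az":0,"grip":0.1}]' | grep -E 'wid|contact|force'
python3 -m jog '[{"dx":0,"dy":0,"dz":-0.04,"ax":0,"ay":0,"az":0,"grip":0.1},{"dx":0,"dy":0,"dz":-0.12,"ax":0,"ay":0,"az":0,"grip":0.1},{"dx":0,"dy":0,"dz":-0.25,"ax":0,"ay":0,"az":0,"grip":0.1},{"dx":0,"dy":0,"dz":-0.4,"ax":0,"ay":0,"az":0,"grip":0.1},{"dx":0,"dy":0,"dz":-0.55,"ax":0,"ay":0,"az":0,"grip":0.1}]'
python3 -m jog '[{"dx":0.15,"dy":0,"dz":-0.1,"ax":0,"ay":0,"az":0,"grip":0.1},{"dx":0.3,"dy":0,"dz":-0.2,"ax":0,"ay":0,"az":0,"grip":0.1},{"dx":0.45,"dy":0,"dz":-0.2,"ax":0,"ay":0,"az":0,"grip":0.1},{"dx":0.45,"dy":0,"dz":-0.2,"ax":0,"ay":0,"az":0,"grip":0.1},{"dx":0.45,"dy":0,"dz":-0.2,"ax":0,"ay":0,"az":0,"grip":0.1}]'
python3 - <<'E'
from h import *
a=grab('scene');b=grab('side','side_end.png');w=grab('wrist')
f=lambda d:cv2.cvtColor(d['img'],cv2.COLOR_RGB2BGR)
cv2.imwrite('pics/l.png',np.vstack([np.hstack([cv2.resize(f(w),(400,300)),cv2.resize(f(b)[200:410,210:490],(400,300))]),np.hstack([cv2.resize(f(a),(400,300)),cv2.resize(f(a)[130:280,30:230],(400,300))])]))
E
```

```text
contact_force: [0.3, 1.0, -0.3]
width: 0.0472
gripper_force: 0.0
clock: 13.03
position: [0.5293, -0.1369, 0.1582]
ee_rot: [-0.001, 0.021, 1.0, 0.0]
contact_force: [1.0, -0.6, 0.2]
width: 0.047
gripper_force: 0.0
clock: 13.45
position: [0.4156, -0.1321, 0.2079]
ee_rot: [0.001, 0.021, 1.0, -0.0]
contact_force: [0.5, -1.0, -0.7]
width: 0.047
gripper_force: 0.0
```

View pics/l.png

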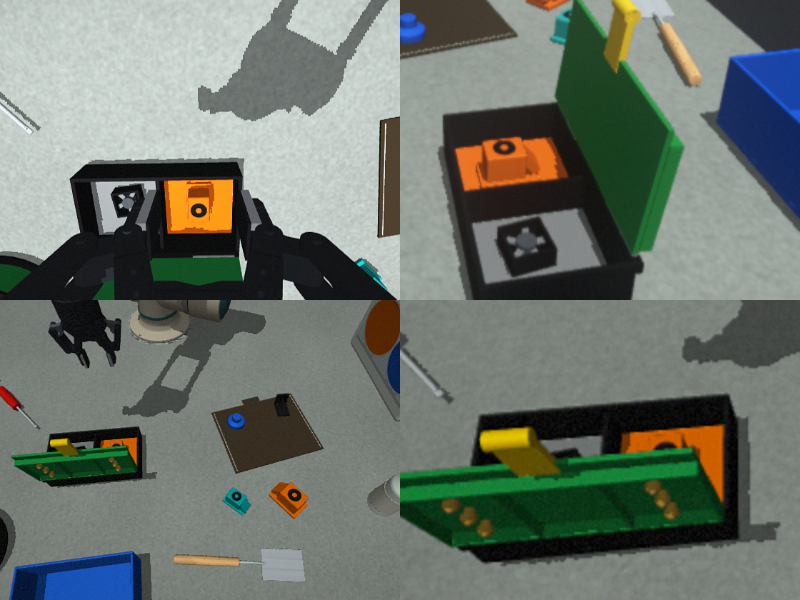

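The duct sits flat and centred on the orange liner (wrist panel 200,205). The flap stands open, and the fan, bracket and knob are unmoved. Handing in.

```bash
python3 -c "from rig import manip; print(manip.sign_off())"
```

```text
the job is handed in; nothing more can be done
None
```

The job is handed in at about 13.6 s: the flap stands open at about 1.7 rad, the orange duct sits flat on the orange liner, and the last pictures show the fan, bracket and knob where they were.

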